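Knock the stuck grinding ball out of the tube

ROBOT

A 6-joint arm with a two-finger parallel gripper is mounted at the origin on the work surface. World frame = base frame: x ahead of the robot, y to its left, z up, the work surface at z = 0. Lengths are in mm, angles in rad, forces in N, time in s.
With the tool pointing down it reaches from about 350 to 875 mm from the base axis. Payload 4.2 kg.
Tool frame: the origin (TCP) lies midway between the tips of the shut fingers; the grasp point (between the pads) lies 19 mm behind it (arm.grip_depth is the distance from the TCP to the grasp point, in mm); z points along the fingers, x is the direction in which the jaws open and shut, and the axes are right-handed (so a half turn about z gives the same grasp; the last joint's range is limited). The gripper opens to 85 mm and grips with 20 to 120 N. Pads are 22 mm wide; open, the fingers measure 114 mm over their backs; the gripper's body (76 mm by 85 mm) begins 54 mm behind the grasp point. The pads swing forward as they close: fully open they stand 13 mm farther back than shut.
Start: joints at [1.397, 0.385, 0.008, 0, -1.194, -0.259], TCP at [262.1, 567.365, 231.312] pointing down, gripper open.
Joint ranges: [-3.14, 3.14], [-1.21, 2.06], [-1.07, 1.41], [-3.16, 2.05], [-2.99, -0.16], [-3.1, 3.1]. Speed limits (rad/s): [2.79, 2.79, 3.14, 3.14, 3.14, 3.14].

INTERFACE

Orientations are given as a unit quaternion [x, y, z, w].
In Python, from bench import arm, eyes, find_in, silhouettes gives the robot as it stands. The module is installed in compiled form; this text tells all that it offers.
- The arm moves only by the tool play_rows, never from a script. Its arguments are lists of equal length, an entry for each row: "offset": the shift along the world's x, y, z in mm, a list of three; "turn": the turn about the world's z in rad. In form: {"offset": [[x, y, z], ...], "turn": [turn, ...]}. A call has 1 to 12 rows; each row shifts and turns the pose as measured when the row begins; what a row does not reach is not made up. A row lasts 1/10 s, in which the tool goes at most 50 mm and 8.59 degrees, less where a joint would pass 70% of its speed; a pose out of reach is approached as far as the arm can. A call is refused whole if a number of a shift passes 50 or a number of a turn 0.15, either way. A call with a gripper value outside its range is refused whole. "grip" is the gripper's target within -1 to 1 (fully open at 1, half-way at 0, shut at -1), set as the call begins (left out, the last holds). The fingers move at their own pace and stop on an object; the grip force is fixed at half the most. Time passes only in rows, so rows that do not move let the fingers close. It gives the time, the measured TCP pose, the force and the opening at its end, in the units of the state.
- arm.read_state(): the state, without advancing time (a new reading comes with each control period).
- eyes.get_image(name): name is "side" or "top" or "wrist"; returns (picture, depth): 384x512x3 uint8, red, green, blue; 384x512 float32, mm along the optical axis (not along the pixel's ray), 0 where there is no reading.
- eyes.camera_params(name): a dict with "camera_matrix" (3x3 intrinsics, pixels), "camera_from_world" (4x4, takes a point from world to camera coordinates). Camera axes: x right, y down, z forward; pixel columns grow to the right and rows downward; lengths in mm; the calibration is good to about 2 mm. A picture is of the moment at which its call begins: read the wrist's pose just before it. camera_params takes no time and is no camera call; for the wrist camera it gives the pose at the moment of the call.
- arm.job_done(): hands the job in, once; it reports no verdict.
Trained networks look in the newest picture that a camera, given by its name, has taken for a name from the list of things; names that differ only in an ending like _2 or _b are one class to them, and where a whole thing is asked for, a point or a joint stands for the part that bears it (a point fixed in the world has none). Each returns a list of dicts, best first, with "score" (0 to 1); they miss things now and then, are a little off and sometimes report something else, mostly with a low value. They report only what shows in the picture. A call takes as long as a camera call. They do not tell look-alikes from the thing itself.
- find_in(camera, query): "bbox" ([centre column, centre row, width, height] in pixels, round what is visible of it).
- silhouettes(camera, query): "mask" (384x512 bool, what is visible of it) and "bbox" ([centre column, centre row, width, height] in pixels, round what is visible of it).
The state is a dict: "clock": time; "joints": joint angles; "joint_vel": joint speeds; "joint_efforts": joint torques, N m; "position": TCP position; "ee_rot": TCP orientation; "contact_force": force on the tool from outside, world axes, zero at the start; "wrist_torque": the same for the moment, N m; "gripper_width": finger opening in mm.
Only numpy, scipy, OpenCV 4.12 (cv2) and the standard library are available. Lean on these libraries where they do the work, as an engineer would, in place of code of your own. Each camera call takes 0.05 s, during which the arm holds its last target. There are 200 camera calls.

TASK

A white grinding ball is stuck in the mouth of the blue tube. Lift the blue tube out of its groove, tip it mouth-down over the wooden tray and tap its rim on the tray's steel bar until the ball drops into the tray, then lay the blue tube back in its own groove as it lay before. Leave the green tube, the clay pot and the brush where they are.

Things in the scene. Friction and masses are not known exactly. Their poses are not given: they have to be found in the camera images.
- blue_tube: Blue hard tube with a white base cap, 130 mm long, about 0.1 kg, lying level in one of the rack's two grooves (which one varies). Origin on its axis at the place to grip, 55 mm above the table at the start, clear of the rack's supports for 26 mm either way. x runs along the axis from mouth to base: neck 27 mm wide to x = -45 mm, then body 36 mm wide to the base at +50 mm. z up as it lies.
- collar (a joint): How far the blue tube's collar is pushed in along the axis, m: 0 sprung out, 0.004 fully in (1 N to start, 2.6 N for all of it). Pushing it parts the lips; past half travel the ball is free and rolls out of a tipped tube in about 0.1 s. It springs back, so a very short tap may need repeating.
- ball: White ceramic grinding ball, 18 mm across, 12 g; origin at its centre. It starts stuck in the blue tube's neck, 19 mm inside the rim.
- rack: Fixed plywood rack, 120 x 200 mm, base 12 mm thick, with two V grooves along its x axis at y = -65 and +65 mm, each on two wooden supports 12 mm thick, at x = -33 and +39 mm, 51 mm high. A tube in its groove has its axis 55 mm above the table, its origin at x = 0, its mouth towards -x. Origin at the table, z up; place and yaw vary.
- tray: Fixed open wooden tray, 160 mm (x) by 180 mm (y) outside, walls 6 mm thick and 40 mm high, floor 6 mm thick; along its +x side a higher wall carries a steel knocking bar. Origin under the box's centre at the table, z up; place and yaw vary.
- knock_bar (a point): Middle of the steel bar's top face, 65 mm above the table, 83 mm along +x from the tray's origin; axes as the tray's. The bar is 186 mm long (y), 12 mm wide. Knock the low side of the rim here, tube reaching over the bar from its +x side, mouth pointing to -x and down at about 45 degrees: the ball then falls into the tray.
- green_tube: Green tube of the same make, no ball in it, in the other groove; leave it. Axes and size as the blue tube.
- pot: Terracotta pot, 84 mm wide, 75 mm high, standing free on the bench; leave it. Origin under its centre.
- brush: Brush 190 mm long lying on the bench; leave it. Origin below its middle, handle towards its -x.
- blue_mouth (a point): Centre of the blue tube's rim, at x = -80 mm on its axis; axes as the tube's. The rim is a black rubber collar, 36 mm wide, 22 mm bore, 8 mm long, on a spring. The ball is pinched 19 mm inside by two lips and stays stuck at any tilt until the rim is knocked.
Not all that is in view belongs to the job. Of the things like the blue_tube, leave any that is pink; of the rest the smaller one is meant. Leave any purple look-alike of the rack alone.

How it is judged:
By the outcome, as a careful person would: the job done as asked, in the order asked, and still so for the second after the job is handed in, with the robot touching nothing.
It also fails if it takes over 45 s, if anything falls off the work surface, if the arm or the gripper's body presses on something with over 40 N, if the wrist force passes 120 N, or if a joint passes its speed limit or range.

## Working session

There is one attempt and no reset: what is moved stays moved. The work goes in short steps, Python scripts to look and compute and a tool call to move; the robot and the scene stay as the last step left them, time stands still between calls to the robot, and variables do not carry over. Pictures are saved under pics/ and viewed, on a budget of 10 in all, crops included, one or two more only if the job needs it, and the job is handed in when it is done.

Besides the shell and the picture viewer there is one more tool, called after "Call:" as name([rows], argument=value, ...), one row to a line, values as JSON. play_rows: Moves the arm, as the interface text tells. Its arguments: {"type":"object","properties":{"offset":{"type":"array","items":{"type":"array","items":{"type":"number"}}},"turn":{"type":"array","items":{"type":"number"}},"grip":{"type":"number"}},"required":["offset","turn"]}

```bash
mkdir -p pics; ls; cat > h.py <<'E'
import numpy as np,cv2
from bench import arm,eyes,find_in,silhouettes
def shot(n,save=None):
    im,d=eyes.get_image(n);p=eyes.camera_params(n)
    if save: cv2.imwrite('pics/'+save,im[:,:,::-1])
    return im,d,np.array(p['camera_matrix']),np.array(p['camera_from_world'])
def cloud(d,K,T):
    v,u=np.mgrid[:d.shape[0],:d.shape[1]]
    P=np.stack([(u-K[0,2])/K[0,0]*d,(v-K[1,2])/K[1,1]*d,d],-1)
    return (P-T[:3,3])@T[:3,:3]   # R^T (P-t)
E
python3 - <<'E'
from h import *
print(arm.read_state(),arm.grip_depth)
a,d,K,T=shot('top'); b,*_=shot('side')
cv2.imwrite('pics/a.png',np.vstack([a,b])[:,:,::-1][:, :])
cv2.imwrite('pics/top0.png',a[:,:,::-1]);cv2.imwrite('pics/side0.png',b[:,:,::-1])
C=cloud(d,K,T)
for q in ['blue_tube','green_tube','rack','tray','pot','brush']:
    for s in silhouettes('top',q):
        m=s['mask']&(d>0)
        print(q,round(s['score'],2),np.round(s['bbox']),np.round(np.median(C[m],0)),a[m].mean(0).round())
E
```

```text
pics
{'clock': 0.0, 'joints': array([ 1.39658219e+00,  3.85538740e-01,  6.57095494e-03, -5.11141620e-04,
       -1.19398829e+00, -2.58629129e-01]), 'joint_vel': array([-1.01057488e-04, -2.09229372e-04,  8.26861160e-04,  1.03882866e-03,
        1.15580599e-03, -1.58156588e-05]), 'joint_efforts': array([-1.39019294e-04, -3.92286336e+01,  1.88395929e+01,  4.18619916e+00,
       -4.77646419e-03, -1.53355995e-06]), 'position': array([261.87221906, 566.82279414, 230.20906482]), 'ee_rot': array([-5.38690336e-01,  8.42503115e-01, -6.34397502e-04, -9.05590526e-04]), 'contact_force': array([-0.01327584, -0.53611155, -0.28272862]), 'wrist_torque': array([-0.05702299,  0.00831703,  0.00224884]), 'gripper_width': 85.14363521884813} 18.700000000000003
blue_tube 0.91 [202. 121.  44.  68.] [803. 208.  44.] [56. 66. 86.]
blue_tube 0.84 [193. 278.  46.  48.] [408. 216.  33.] [132.  84.  90.]
blue_tube 0.65 [229. 202.  19.  51.] [595. 129.  70.] [64. 70. 87.]
green_tube 0.77 [176. 198.  16.  52.] [586. 258.  70.] [68. 80. 63.]
rack 0.89 [101. 259.  87.  52.] [442. 443.  13.] [90. 46. 98.]
rack 0.66 [205. 211.  85.  55.] [572. 194.  13.] [138. 112.  77.]
tray 0.86 [365. 216.  94.  80.] [ 571. -225.    8.] [109.  74.  49.]
pot 0.57 [286. 148.  34.  38.] [745. -10.  32.] [107.  67.  52.]
brush 0.7 [207. 211.  80.  53.] [573. 191.  13.] [140. 113.  77.]
brush 0.62 [285. 217.  20.  76.] [589.  -2.  19.] [120. 107.  95.]
```

View pics/top0.png

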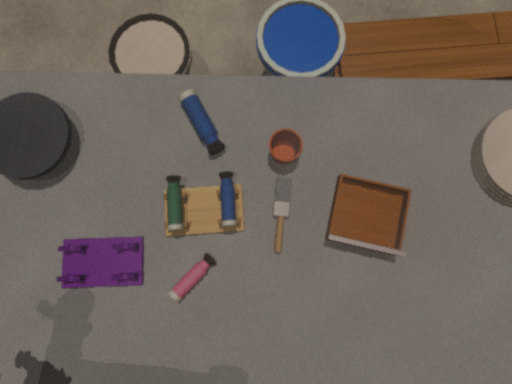

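View pics/side0.png

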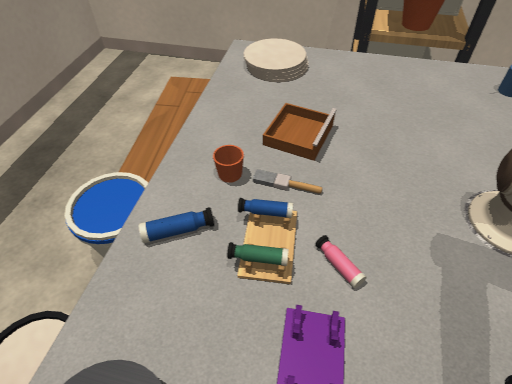

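The top view shows the blue tube in the rack's right groove at about (229,202), mouth towards world +x. The tray is at (368,215) with its steel bar on the robot's side. The larger blue tube at (202,121), the pink tube and the purple rack are decoys.

```bash
python3 - <<'E'
from h import *
a,d,K,T=shot('top');C=cloud(d,K,T)
ss=[s for s in silhouettes('top','blue_tube') if abs(s['bbox'][0]-229)<8 and abs(s['bbox'][1]-202)<8]
def pca(P):
    c=P[:,:2].mean(0);w,v=np.linalg.eigh(np.cov((P[:,:2]-c).T));e=v[:,1]*np.sign(v[0,1] or 1)
    s=(P[:,:2]-c)@e;t=(P[:,:2]-c)@v[:,0]
    return c.round(1),np.degrees(np.arctan2(e[1],e[0])).round(2),np.round([s.min(),s.max(),t.min(),t.max()],1),(c+e*(s.min()+s.max())/2).round(1),len(P)
if ss:
    P=C[ss[0]['mask']&(d>0)];print('z',np.percentile(P[:,2],[5,50,95,99]));print(pca(P[P[:,2]>55]))
# green
x,y,z=C[...,0],C[...,1],C[...,2]
print('blue box',pca(C[(abs(x-595)<85)&(abs(y-129)<27)&(z>62)]))
print('green box',pca(C[(abs(x-586)<85)&(abs(y-258)<27)&(z>62)]))
tr=(abs(x-560)<140)&(abs(y+225)<140)
B=C[tr&(z>57)&(z<75)];v=pca(B);print('bar',v,np.median(B[:,2]))
W=C[tr&(z>30)&(z<50)];print('wall minarea',cv2.minAreaRect(W[:,:2].astype(np.float32)))
R=C[(abs(x-580)<100)&(abs(y-194)<130)&(z>8)&(z<18)];print('rack',cv2.minAreaRect(R[:,:2].astype(np.float32)))
w=np.array(shot('wrist','w0.png')[3]);print(w.round(2))
E
```

```text
z [61.301594   70.421796   75.13570468 76.41062739]
(array([598.1, 130.3]), np.float64(5.75), array([-62.8,  66.9, -17.6,  17.1]), array([600.1, 130.5]), 722)
blue box (array([596.6, 130.5]), np.float64(5.82), array([-61.3,  68.4, -17.3,  16.9]), array([600.1, 130.9]), 696)
green box (array([585.7, 258.8]), np.float64(5.41), array([-62.4,  68.6, -18.6,  16.1]), array([588.7, 259. ]), 707)
bar (array([ 493.7, -203.3]), np.float64(77.91), array([-93.5,  92.4,  -6.3,   5.9]), array([ 493.6, -203.8]), 414) 66.03839845273082
wall minarea ((570.9407958984375, -220.57150268554688), (181.41580200195312, 168.17616271972656), 77.90581512451172)
rack ((576.7701416015625, 194.18283081054688), (120.0421371459961, 200.03782653808594), 5.455709934234619)
[[-4.2000e-01 -9.1000e-01 -0.0000e+00  6.2477e+02]
 [-8.7000e-01  4.0000e-01  2.7000e-01 -3.5850e+01]
 [-2.4000e-01  1.1000e-01 -9.6000e-01  3.7762e+02]
 [ 0.0000e+00  0.0000e+00  0.0000e+00  1.0000e+00]]
```

Call:
play_rows([
  [27,-36,0],
  [27,-36,0],
  [27,-36,0],
  [27,-36,0],
  [27,-36,0],
  [27,-36,0],
  [27,-36,0],
  [27,-36,0],
  [27,-36,0],
  [27,-36,0],
  [27,-36,0],
  [27,-36,0],
], turn=[0.044,0.044,0.044,0.044,0.044,0.044,0.044,0.044,0.044,0.044,0.044,0.044], grip=1)

```text
clock: 1.75
position: [592.7, 122.8, 233.1]
ee_rot: [0.751, -0.66, -0.0, -0.003]
contact_force: [0.7, 0.9, -0.2]
gripper_width: 85.5
```

```bash
cat >> h.py <<'E'
from scipy.spatial.transform import Rotation as Ro
def pose():
    s=arm.read_state();R=Ro.from_quat(s['ee_rot']).as_matrix()
    print('t',round(s['clock'],2),'p',s['position'].round(1),'jaw',round(np.degrees(np.arctan2(R[1,0],R[0,0]))%180,2),'zax',R[:,2].round(3),'F',s['contact_force'].round(1),'w',round(s['gripper_width'],1),'j',s['joints'].round(2))
    return s,R
E
python3 - <<'E'
from h import *
pose();a,d,K,T=shot('wrist','w1.png');C=cloud(d,K,T);print(T.round(2))
print([ (round(s['score'],2),np.round(s['bbox'])) for s in silhouettes('wrist','blue_tube')])
E
```

```text
t 1.75 p [592.7 122.8 233.1] jaw 97.43 zax [ 0.004  0.005 -1.   ] F [ 0.7  0.9 -0.2] w 85.5 j [ 0.47  0.35 -0.04 -0.   -1.17  1.23]
[[ 1.2000e-01 -9.9000e-01 -0.0000e+00  4.3440e+01]
 [-9.6000e-01 -1.2000e-01  2.6000e-01  5.5013e+02]
 [-2.6000e-01 -3.0000e-02 -9.6000e-01  5.3882e+02]
 [ 0.0000e+00  0.0000e+00  0.0000e+00  1.0000e+00]]
[(0.91, array([246., 162.,  44., 142.])), (0.91, array([172., 295.,  78.,  76.])), (0.76, array([227.,  15.,  51.,  30.]))]
```

```bash
cat >> h.py <<'E'
def tube(C,m,zmin):
    P=C[m];P=P[P[:,2]>zmin]
    c=P[:,:2].mean(0);w,v=np.linalg.eigh(np.cov((P[:,:2]-c).T));e=v[:,1]*np.sign(v[0,1])
    s=(P[:,:2]-c)@e;n=np.array([-e[1],e[0]]);t=(P[:,:2]-c)@n
    mid=c+e*(s.min()+s.max())/2+n*(t.min()+t.max())/2
    return mid.round(1),np.degrees(np.arctan2(e[1],e[0])).round(2),np.round([s.min(),s.max(),t.min(),t.max()],1),P[:,2].max().round(1),len(P)
E
python3 - <<'E'
from h import *
pose();a,d,K,T=shot('wrist');C=cloud(d,K,T)
x,y,z=C[...,0],C[...,1],C[...,2]
for zm in (58,64):
    print(tube(C,(abs(x-595)<95)&(abs(y-130)<27)&(z<90),zm))
    print(tube(C,(abs(x-590)<95)&(abs(y-258)<27)&(z<90),zm))
E
```

```text
t 1.85 p [594.1 120.2 232.4] jaw 96.99 zax [ 0.004  0.004 -1.   ] F [-1.2  0.4 -0.5] w 85.2 j [ 0.47  0.35 -0.04 -0.   -1.17  1.23]
(array([599.2, 133.7]), np.float64(5.21), array([-67. ,  63.9, -17.7,  17.7]), np.float64(74.7), 4872)
(array([587.3, 262.9]), np.float64(5.74), array([-66.9,  63.6, -14.3,  21.5]), np.float64(75.0), 5034)
(array([599.3, 134. ]), np.float64(5.39), array([-65.8,  64.5, -15.6,  15.8]), np.float64(74.7), 4224)
(array([587.2, 263.3]), np.float64(5.74), array([-66.1,  64.4, -13.7,  18.5]), np.float64(75.0), 4263)
```

Call:
play_rows([
  [-3,6,-40],
  [-3,5,-40],
  [0,0,-40],
  [0,0,-30],
  [0,0,0],
], turn=[-0.015,-0.015,0,0,0])

```text
clock: 2.4
position: [585.5, 136.8, 81.3]
ee_rot: [0.739, -0.673, 0.001, -0.007]
contact_force: [-0.7, -0.4, 0.4]
gripper_width: 85.3
```

```bash
python3 - <<'E'
from h import *
pose();a,d,K,T=shot('wrist','w2.png');C=cloud(d,K,T)
x,y,z=C[...,0],C[...,1],C[...,2]
for zm in (58,64): print(tube(C,(abs(x-595)<95)&(abs(y-130)<27)&(z<90),zm))
pose()
E
```

```text
t 2.4 p [585.5 136.8  81.3] jaw 95.36 zax [ 0.01   0.008 -1.   ] F [-0.7 -0.4  0.4] w 85.3 j [ 0.5   0.48 -0.25 -0.   -0.83  1.17]
(array([602.1, 132.9]), np.float64(5.34), array([-70.4,  60.7, -18.3,  17.7]), np.float64(77.2), 16908)
(array([602.1, 132.9]), np.float64(5.34), array([-70. ,  61.2, -17.2,  16.9]), np.float64(77.2), 16075)
t 2.45 p [587.2 137.4  83.7] jaw 95.42 zax [ 0.015  0.009 -1.   ] F [0.3 0.1 0.1] w 85.5 j [ 0.5   0.48 -0.25 -0.   -0.83  1.17]
```

View pics/w2.png

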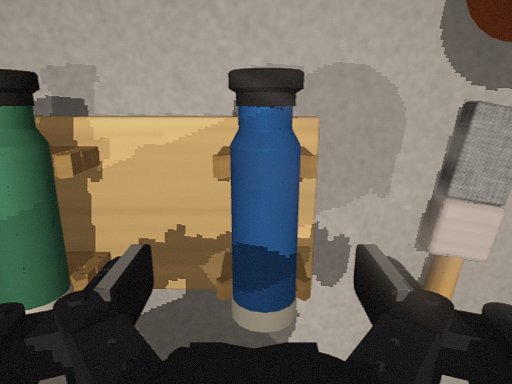

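Call:
play_rows([
  [3,-5,-20],
  [0,0,-20],
  [0,0,-5],
  [0,0,0],
  [0,0,0],
], turn=[0,0,0,0,0])

```text
clock: 2.95
position: [596.7, 138.1, 49.3]
ee_rot: [0.742, -0.67, 0.007, -0.017]
contact_force: [-0.0, -0.3, -0.0]
gripper_width: 85.4
```

```bash
python3 -c "
from h import *
for i in range(3): pose(); eyes.get_image('top')"
```

```text
t 2.95 p [596.7 138.1  49.3] jaw 95.82 zax [ 0.033  0.016 -0.999] F [-0.  -0.3 -0. ] w 85.4 j [ 0.49  0.53 -0.27  0.   -0.74  1.18]
t 3.0 p [596.9 138.1  49.6] jaw 95.82 zax [ 0.034  0.017 -0.999] F [1.  0.3 0.1] w 85.4 j [ 0.49  0.53 -0.27  0.   -0.74  1.18]
t 3.05 p [596.7 138.   49.3] jaw 95.8 zax [ 0.033  0.017 -0.999] F [-0.2 -0.1  2. ] w 85.1 j [ 0.49  0.53 -0.27  0.   -0.74  1.18]
```

Call:
play_rows([
  [-8,-6,-4],
  [0,0,-5],
  [0,0,-4],
  [0,0,0],
], turn=[0,0,0,0])

```text
clock: 3.5
position: [587.6, 131.0, 36.0]
ee_rot: [0.742, -0.671, 0.007, -0.018]
contact_force: [1.0, -0.8, -0.6]
gripper_width: 85.3
```

```bash
python3 -c "
from h import *
pose()"
```

```text
t 3.5 p [587.6 131.   36. ] jaw 95.76 zax [ 0.034  0.017 -0.999] F [ 1.  -0.8 -0.6] w 85.3 j [ 0.49  0.53 -0.31  0.   -0.69  1.18]
```

Call:
play_rows([
  [0,0,-4],
  [0,0,0],
], turn=[0,0])

```text
clock: 3.7
position: [587.6, 131.0, 31.3]
ee_rot: [0.742, -0.671, 0.007, -0.017]
contact_force: [-0.1, -0.3, -0.2]
gripper_width: 85.4
```

Call:
play_rows([
  [0,0,0],
  [0,0,0],
  [0,0,0],
  [0,0,0],
  [0,0,0],
  [0,0,0],
  [0,0,0],
  [0,0,0],
], turn=[0,0,0,0,0,0,0,0], grip=-1)

```text
clock: 4.5
position: [588.1, 131.5, 31.5]
ee_rot: [0.742, -0.671, 0.007, -0.018]
contact_force: [-0.0, 0.6, -0.4]
gripper_width: 34.5
```

```bash
python3 -c "
from h import *
pose()"
```

```text
t 4.5 p [588.1 131.5  31.5] jaw 95.78 zax [ 0.034  0.017 -0.999] F [-0.   0.6 -0.4] w 34.5 j [ 0.49  0.54 -0.31  0.   -0.68  1.18]
```

Call:
play_rows([
  [0,0,20],
  [0,0,40],
  [0,0,40],
  [0,0,20],
  [0,0,0],
], turn=[0,0,0,0,0])

```text
clock: 5.0
position: [584.8, 129.6, 152.4]
ee_rot: [0.741, -0.671, 0.005, -0.014]
contact_force: [0.7, 0.6, -1.6]
gripper_width: 34.4
```

Call:
play_rows([
  [-6,-34,0],
  [-6,-34,0],
  [-6,-34,0],
  [-6,-34,0],
  [-6,-34,0],
  [-6,-34,0],
  [-6,-34,0],
  [-6,-34,0],
  [-6,-34,0],
  [-6,-30,0],
  [0,0,0],
], turn=[-0.031,-0.031,-0.031,-0.031,-0.031,-0.031,-0.031,-0.031,-0.031,-0.031,0])

```text
clock: 6.1
position: [510.3, -217.0, 133.3]
ee_rot: [-0.623, 0.782, 0.004, 0.003]
contact_force: [-0.1, -0.1, -0.0]
gripper_width: 34.7
```

```bash
python3 -c "
from h import *
pose();shot('side','s1.png');pose()"
```

```text
t 6.1 p [ 510.3 -217.   133.3] jaw 77.14 zax [ 0.    0.01 -1.  ] F [-0.1 -0.1 -0. ] w 34.7 j [-0.12  0.36 -0.29 -0.01 -0.92  1.47]
t 6.15 p [ 510.3 -215.7  133.1] jaw 77.22 zax [-0.     0.011 -1.   ] F [-0.7 -0.1 -2. ] w 34.2 j [-0.11  0.36 -0.3  -0.01 -0.92  1.47]
```

View pics/s1.png

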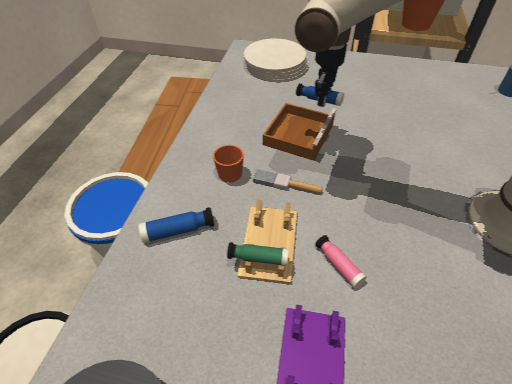

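Call:
play_rows([
  [17,5,0],
  [0,0,-30],
  [0,0,-25],
  [0,0,0],
], turn=[0.012,0,0,0])

```text
clock: 6.55
position: [526.5, -208.0, 73.2]
ee_rot: [-0.629, 0.777, 0.006, 0.002]
contact_force: [-0.2, -0.3, -0.0]
gripper_width: 34.5
```

```bash
python3 -c "
from h import *
pose()"
```

```text
t 6.55 p [ 526.5 -208.    73.2] jaw 78.02 zax [-0.004  0.013 -1.   ] F [-0.2 -0.3 -0. ] w 34.5 j [-0.1   0.45 -0.32 -0.02 -0.8   1.47]
```

Call:
play_rows([
  [0,0,-8],
  [0,0,-5],
  [0,0,-4],
  [0,0,0],
], turn=[0,0,0,0])

```text
clock: 6.95
position: [528.2, -206.8, 57.9]
ee_rot: [-0.631, 0.776, 0.005, 0.002]
contact_force: [-0.7, 0.4, 1.2]
gripper_width: 34.3
```

Call:
play_rows([
  [0,0,-4],
  [0,0,0],
], turn=[0,0])

```text
clock: 7.15
position: [529.6, -207.0, 57.5]
ee_rot: [-0.632, 0.775, 0.003, 0.004]
contact_force: [1.3, -0.1, -1.3]
gripper_width: 34.4
```

```bash
python3 -c "
from h import *
pose();shot('side','s2.png')"
```

```text
t 7.15 p [ 529.6 -207.    57.5] jaw 78.36 zax [ 0.001  0.009 -1.   ] F [ 1.3 -0.1 -1.3] w 34.4 j [-0.09  0.47 -0.34 -0.01 -0.76  1.47]
```

Call:
play_rows([
  [0,0,-5],
  [0,0,-5],
  [0,0,0],
], turn=[0,0,0])

```text
clock: 7.5
position: [533.0, -207.7, 52.7]
ee_rot: [-0.633, 0.774, -0.001, 0.006]
contact_force: [-1.2, 1.2, 0.0]
gripper_width: 34.9
```

Call:
play_rows([
  [0,0,-6],
  [0,0,0],
], turn=[0,0])

```text
clock: 7.7
position: [535.2, -208.1, 49.4]
ee_rot: [-0.633, 0.774, -0.003, 0.008]
contact_force: [-1.4, 0.7, 0.3]
gripper_width: 34.4
```

```bash
python3 -c "
from h import *
pose()
im=shot('side')[0]
cv2.imwrite('pics/s3.png',cv2.resize(im[60:180,240:400],None,fx=4,fy=4,interpolation=3)[:,:,::-1])"
```

```text
t 7.7 p [ 535.2 -208.1   49.4] jaw 78.57 zax [ 0.016  0.005 -1.   ] F [-1.4  0.7  0.3] w 34.4 j [-0.09  0.49 -0.34 -0.01 -0.72  1.47]
```

View pics/s3.png

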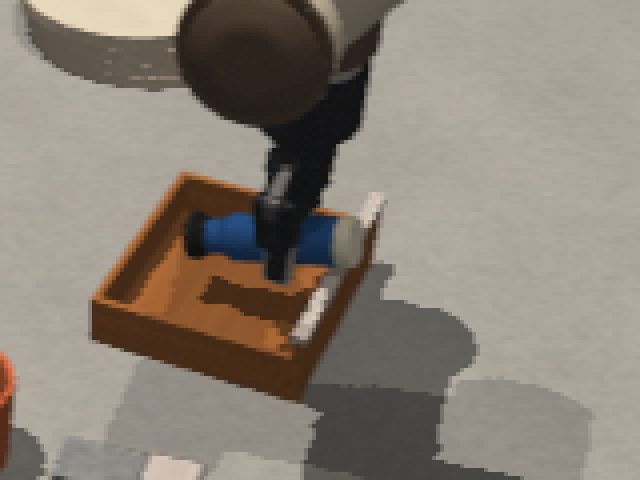

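Call:
play_rows([
  [-4,1,0],
  [-4,0,0],
  [-5,1,-2],
  [-2,0,-3],
  [-1,0,0],
], turn=[0,0,0,0,0])

```text
clock: 8.25
position: [530.9, -207.8, 51.3]
ee_rot: [-0.635, 0.772, -0.015, 0.017]
contact_force: [1.7, 1.3, 1.3]
gripper_width: 34.7
```

```bash
python3 -c "
from h import *
pose()
im=shot('side')[0]
cv2.imwrite('pics/s4.png',cv2.resize(im[60:180,240:400],None,fx=4,fy=4,interpolation=3)[:,:,::-1])"
```

```text
t 8.25 p [ 530.9 -207.8   51.3] jaw 78.85 zax [ 0.045 -0.001 -0.999] F [1.7 1.3 1.3] w 34.7 j [-0.09  0.47 -0.38 -0.   -0.68  1.47]
```

View pics/s4.png

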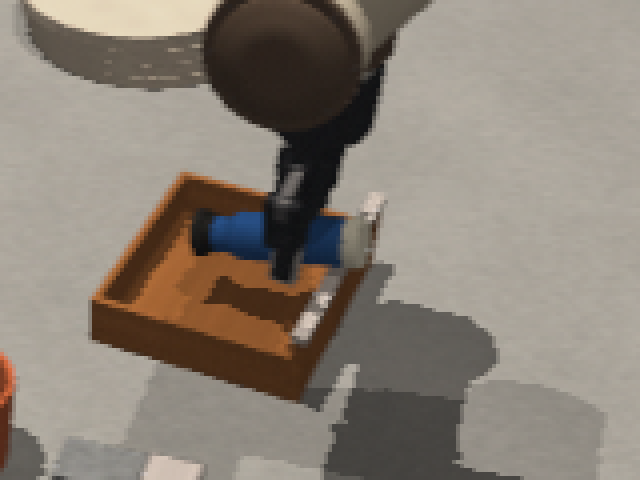

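```bash
cat >> h.py <<'E'
def axis3(cam='side'):
    """tube in gripper: fit cylinder-ish axis from blue pixels near TCP"""
    s,R=pose();im,d,K,T=shot(cam);C=cloud(d,K,T).astype(float)
    hsv=cv2.cvtColor(im,cv2.COLOR_RGB2HSV)
    m=(np.linalg.norm(C-s['position'],axis=-1)<110)&(d>0)&(hsv[...,0]>100)&(hsv[...,0]<125)&(hsv[...,1]>130)
    P=C[m];c=P.mean(0);w,v=np.linalg.eigh(np.cov((P-c).T));e=v[:,2]*np.sign(v[0,2])
    q=(P-c)@e
    print(cam,len(P),'c',c.round(1),'dir',e.round(3),'pitch',np.degrees(np.arcsin(e[2])).round(1),'yaw',np.degrees(np.arctan2(e[1],e[0])).round(1),'ext',q.min().round(),q.max().round(),'sd',np.sqrt(w).round(1))
    return im,d,C
E
python3 - <<'E'
from h import *
axis3('side');axis3('top')
im,d,K,T=shot('top');C=cloud(d,K,T)
# top-view heights along tube axis line
s,R=pose();p=s['position'];e=np.array([.978,-.21])
x,y,z=C[...,0],C[...,1],C[...,2]
a=(x-p[0])*e[0]+(y-p[1])*e[1];b=-(x-p[0])*e[1]+(y-p[1])*e[0]
for k in range(-70,100,10):
    m=(abs(a-k)<5)&(abs(b)<8);print(k,np.round(np.median(z[m]),1) if m.any() else None,end='; ')
E
```

```text
t 8.3 p [ 530.9 -207.8   51.2] jaw 78.85 zax [ 0.045 -0.001 -0.999] F [1.6 0.4 4.1] w 34.6 j [-0.09  0.47 -0.38 -0.   -0.68  1.47]
side 238 c [ 545.9 -199.    80.4] dir [ 0.942 -0.228 -0.246] pitch -14.3 yaw -13.6 ext -52.0 52.0 sd [ 5.3  9.3 33.7]
t 8.35 p [ 530.9 -207.8   51.1] jaw 78.85 zax [ 0.045 -0.001 -0.999] F [2.3 1.2 4.9] w 34.5 j [-0.09  0.47 -0.38 -0.   -0.68  1.47]h.py:27: RuntimeWarning: Mean of empty slice.
  P=C[m];c=P.mean(0);w,v=np.linalg.eigh(np.cov((P-c).T));e=v[:,2]*np.sign(v[0,2])
  ret = um.true_divide(
  avg = a.mean(axis, **keepdims_kw)
h.py:27: RuntimeWarning: Degrees of freedom <= 0 for slice
  P=C[m];c=P.mean(0);w,v=np.linalg.eigh(np.cov((P-c).T));e=v[:,2]*np.sign(v[0,2])
  c *= np.true_divide(1, fact)
  c *= np.true_divide(1, fact)
Traceback (most recent call last):
  File "h.py", line 27, in axis3
    P=C[m];c=P.mean(0);w,v=np.linalg.eigh(np.cov((P-c).T));e=v[:,2]*np.sign(v[0,2])
                           ~~~~~~~~~~~~~~^^^^^^^^^^^^^^^^^
numpy.linalg.LinAlgError: Eigenvalues did not converge
```

Call:
play_rows([
  [-4,0,-8],
  [-4,0,-8],
  [-4,1,-8],
], turn=[0,0,0])

```text
clock: 8.7
position: [533.0, -208.7, 37.5]
ee_rot: [-0.638, 0.769, -0.028, 0.027]
contact_force: [3.9, -3.6, 17.3]
gripper_width: 34.4
```

```bash
python3 - <<'E'
from h import *
axis3('side')
E
```

```text
t 8.7 p [ 533.  -208.7   37.5] jaw 79.31 zax [ 0.076 -0.009 -0.997] F [ 3.9 -3.6 17.3] w 34.4 j [-0.09  0.48 -0.41  0.   -0.6   1.47]
side 187 c [ 551.9 -199.3   60.7] dir [ 0.824 -0.237 -0.514] pitch -30.9 yaw -16.0 ext -63.0 47.0 sd [ 4.4  8.8 33.5]
```

Call:
play_rows([
  [0,0,20],
  [0,0,35],
  [0,0,35],
  [-10,2,25],
  [-20,4,0],
  [-20,4,0],
  [-20,4,0],
  [0,0,0],
], turn=[0,0,0,0,0,0,0,0])

```text
clock: 9.55
position: [446.2, -192.5, 144.8]
ee_rot: [-0.635, 0.772, -0.015, 0.017]
contact_force: [0.4, -0.7, -1.6]
gripper_width: 34.5
```

```bash
python3 - <<'E'
from h import *
im,d,C=axis3('side')
cv2.imwrite('pics/s5.png',cv2.resize(im[40:180,240:400],None,fx=4,fy=4,interpolation=3)[:,:,::-1])
E
```

```text
t 9.55 p [ 446.2 -192.5  144.8] jaw 78.94 zax [ 0.046 -0.001 -0.999] F [ 0.4 -0.7 -1.6] w 34.5 j [-0.07  0.22 -0.48 -0.   -0.83  1.45]
side 263 c [ 465.5 -183.1  168.1] dir [ 0.823 -0.238 -0.515] pitch -31.0 yaw -16.1 ext -61.0 48.0 sd [ 5.2  8.7 32.3]
```

View pics/s5.png

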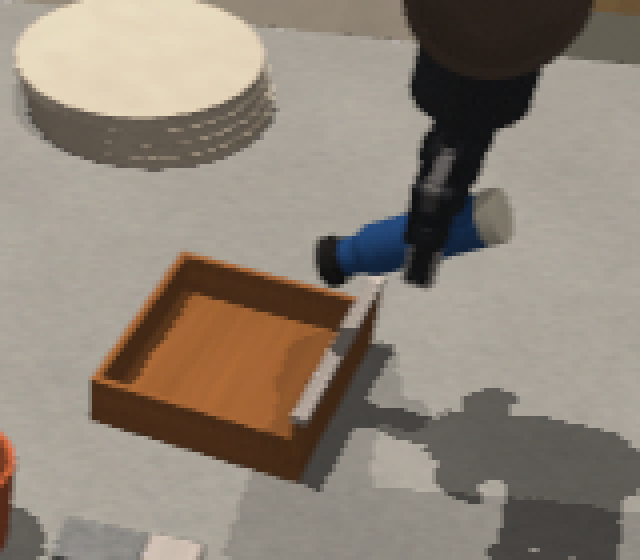

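Call:
play_rows([
  [-7,1,-22],
  [-2,0,-15],
  [-1,0,0],
  [0,0,0],
], turn=[-0.015,0,0,0])

```text
clock: 10.0
position: [436.7, -192.0, 105.1]
ee_rot: [-0.629, 0.777, -0.014, 0.016]
contact_force: [0.6, -0.4, -1.0]
gripper_width: 34.7
```

```bash
python3 - <<'E'
from h import *
im,d,C=axis3('side')
s=arm.read_state();p=s['position']
x,y,z=C[...,0],C[...,1],C[...,2]
# dark collar points
m=(im.max(-1)<60)&(d>0)&(x>p[0]+35)&(x<p[0]+110)&(abs(y-p[1]+8)<40)&(z>60)&(z<140)
P=C[m];print(len(P),P.min(0).round(1),P.max(0).round(1),np.median(P,0).round(1))
E
```

```text
t 10.0 p [ 436.7 -192.   105.1] jaw 78.04 zax [ 0.042 -0.002 -0.999] F [ 0.6 -0.4 -1. ] w 34.7 j [-0.07  0.26 -0.55 -0.   -0.72  1.44]
side 242 c [ 456.3 -182.9  128.4] dir [ 0.812 -0.255 -0.526] pitch -31.7 yaw -17.4 ext -62.0 46.0 sd [ 5.6  8.9 31.7]
70 [ 472.7 -213.7   63.3] [ 509.  -182.   110.2] [ 498.2 -190.7  100. ]
```

Call:
play_rows([
  [0,0,-6],
  [2,0,-6],
  [2,0,-5],
], turn=[0,0,0])

```text
clock: 10.35
position: [442.8, -192.6, 89.5]
ee_rot: [-0.63, 0.777, -0.016, 0.017]
contact_force: [-14.4, 1.3, 22.8]
gripper_width: 34.7
```

```bash
cat >> h.py <<'E'
def ball():
    im,d,K,T=shot('top');C=cloud(d,K,T)
    b=[(round(s['score'],2),np.round(s['bbox'])) for s in find_in('top','ball')]
    for sc,q in b[:3]:
        u,v=int(q[0]),int(q[1]);print('ball',sc,q,C[v,u].round(1) if d[v,u]>0 else None)
    return im
E
python3 - <<'E'
from h import *
axis3('side');ball()
E
```

```text
t 10.35 p [ 442.8 -192.6   89.5] jaw 78.07 zax [ 0.046 -0.004 -0.999] F [-14.4   1.3  22.8] w 34.7 j [-0.07  0.29 -0.55  0.   -0.68  1.44]
side 221 c [ 460.6 -183.2  115. ] dir [ 0.833 -0.254 -0.492] pitch -29.5 yaw -16.9 ext -57.0 46.0 sd [ 5.5  8.9 30.9]
ball 0.45 [366. 231.  -1.   5.] [ 528.  -206.9   51.5]
```

Call:
play_rows([
  [0,0,0],
  [0,0,0],
  [-2,0,15],
  [0,0,20],
  [0,0,20],
  [0,0,0],
], turn=[0,0,0,0,0,0])

```text
clock: 11.1
position: [440.9, -192.8, 145.4]
ee_rot: [-0.629, 0.777, -0.015, 0.016]
contact_force: [0.9, -0.4, -1.4]
gripper_width: 34.6
```

```bash
python3 - <<'E'
from h import *
a=axis3('side')[0];b=ball()
cv2.imwrite('pics/s6.png',np.hstack([cv2.resize(x,(400,400),interpolation=3) for x in (a[40:180,240:380],b[160:270,310:420])])[:,:,::-1])
E
```

```text
t 11.1 p [ 440.9 -192.8  145.4] jaw 78.06 zax [ 0.044 -0.004 -0.999] F [ 0.9 -0.4 -1.4] w 34.6 j [-0.07  0.21 -0.49  0.   -0.83  1.44]
side 266 c [ 459.8 -183.5  169.5] dir [ 0.828 -0.241 -0.507] pitch -30.5 yaw -16.2 ext -60.0 47.0 sd [ 5.   9.  32.3]
ball 0.37 [370. 208.   7.   7.] [ 587.  -226.1   25.5]
```

View pics/s6.png

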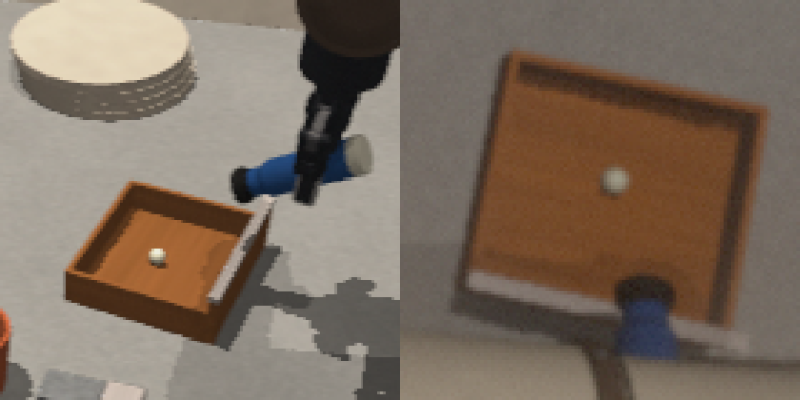

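The ball lies free in the tray at about (587,-226). Next I level the tube in the grip by pressing its front underside on the bar.

Call:
play_rows([
  [13,-2,0],
  [13,-3,0],
  [0,0,-25],
  [0,0,-25],
  [0,0,0],
], turn=[0,0,0,0,0])

```text
clock: 11.75
position: [469.2, -198.2, 87.7]
ee_rot: [-0.629, 0.777, -0.012, 0.013]
contact_force: [-0.7, -0.9, -1.5]
gripper_width: 34.4
```

```bash
python3 - <<'E'
from h import *
axis3('side')
E
```

```text
t 11.75 p [ 469.2 -198.2   87.7] jaw 78.03 zax [ 0.035 -0.002 -0.999] F [-0.7 -0.9 -1.5] w 34.4 j [-0.08  0.34 -0.49 -0.   -0.71  1.44]
side 225 c [ 489.  -188.7  111.5] dir [ 0.813 -0.248 -0.527] pitch -31.8 yaw -17.0 ext -60.0 48.0 sd [ 6.5  9.  32.5]
```

Call:
play_rows([
  [0,0,-8],
  [0,0,-8],
  [0,0,-8],
  [0,0,-6],
], turn=[0,0,0,0])

```text
clock: 12.2
position: [482.5, -201.1, 66.8]
ee_rot: [-0.632, 0.774, -0.024, 0.021]
contact_force: [-0.1, 0.6, 14.5]
gripper_width: 34.7
```

```bash
python3 - <<'E'
from h import *
axis3('side')
E
```

```text
t 12.2 p [ 482.5 -201.1   66.8] jaw 78.42 zax [ 0.063 -0.01  -0.998] F [-0.1  0.6 14.5] w 34.7 j [-0.08  0.37 -0.5   0.01 -0.63  1.44]
side 218 c [ 501.6 -191.7   92.1] dir [ 0.835 -0.239 -0.496] pitch -29.7 yaw -16.0 ext -64.0 47.0 sd [ 6.1  9.  32.6]
```

Call:
play_rows([
  [-4,1,18],
  [-14,2,8],
  [-6,1,0],
  [0,0,0],
], turn=[0,0,0,0])

```text
clock: 12.65
position: [459.3, -196.9, 94.1]
ee_rot: [-0.632, 0.774, -0.026, 0.024]
contact_force: [0.0, -0.2, -1.2]
gripper_width: 34.6
```

```bash
python3 - <<'E'
from h import *
axis3('side')
E
```

```text
t 12.65 p [ 459.3 -196.9   94.1] jaw 78.42 zax [ 0.07  -0.01  -0.997] F [ 0.  -0.2 -1.2] w 34.6 j [-0.08  0.3  -0.53  0.01 -0.67  1.44]
side 237 c [ 478.6 -187.6  118.6] dir [ 0.83  -0.249 -0.499] pitch -29.9 yaw -16.7 ext -62.0 47.0 sd [ 5.9  8.9 31.9]
```

Call:
play_rows([
  [-10,2,0],
  [-3,0,-8],
  [-3,0,-8],
  [-4,0,-8],
], turn=[0,0,0,0])

```text
clock: 13.1
position: [444.9, -195.7, 72.0]
ee_rot: [-0.633, 0.773, -0.032, 0.029]
contact_force: [-2.5, -2.4, 11.7]
gripper_width: 34.8
```

```bash
python3 - <<'E'
from h import *
axis3('side')
E
```

```text
t 13.1 p [ 444.9 -195.7   72. ] jaw 78.64 zax [ 0.086 -0.014 -0.996] F [-2.5 -2.4 11.7] w 34.8 j [-0.07  0.31 -0.6   0.01 -0.58  1.44]
side 263 c [ 462.8 -187.2  101.3] dir [ 0.888 -0.27  -0.371] pitch -21.8 yaw -16.9 ext -55.0 77.0 sd [ 8.3  9.  32.5]
```

Leveling works (-30° to -22°). I continue.

Call:
play_rows([
  [-4,0,-8],
  [-4,0,-8],
  [-4,0,-6],
], turn=[0,0,0])

```text
clock: 13.45
position: [441.7, -196.6, 52.6]
ee_rot: [-0.635, 0.771, -0.041, 0.036]
contact_force: [1.3, 3.1, 7.9]
gripper_width: 34.4
```

```bash
python3 - <<'E'
from h import *
axis3('side')
E
```

```text
t 13.45 p [ 441.7 -196.6   52.6] jaw 78.96 zax [ 0.107 -0.017 -0.994] F [1.3 3.1 7.9] w 34.4 j [-0.08  0.33 -0.64  0.02 -0.49  1.44]
side 292 c [ 452.8 -186.6   89.8] dir [ 0.968 -0.238 -0.083] pitch -4.8 yaw -13.8 ext -53.0 50.0 sd [ 6.7  9.2 32.8]
```

Call:
play_rows([
  [0,0,30],
  [0,0,40],
  [0,0,30],
  [0,0,0],
], turn=[0,0,0,0])

```text
clock: 13.9
position: [439.1, -196.3, 150.8]
ee_rot: [-0.635, 0.771, -0.038, 0.033]
contact_force: [0.4, -0.3, -0.9]
gripper_width: 34.7
```

Call:
play_rows([
  [14,33,0],
  [14,33,0],
  [14,33,0],
  [14,33,0],
  [14,33,0],
  [14,33,0],
  [14,33,0],
  [14,33,0],
  [14,33,0],
  [10,25,0],
  [0,0,0],
  [0,0,0],
], turn=[0.029,0.029,0.029,0.029,0.029,0.029,0.029,0.029,0.029,0.029,0,0])

```text
clock: 15.1
position: [566.5, 136.6, 126.0]
ee_rot: [0.742, -0.67, 0.024, -0.023]
contact_force: [-0.2, -0.8, -1.4]
gripper_width: 34.9
```

```bash
python3 - <<'E'
from h import *
im,d,C=axis3('side')
cv2.imwrite('pics/s7.png',cv2.resize(im[120:300,180:360],None,fx=3,fy=3,interpolation=3)[:,:,::-1])
im,d,K,T=shot('wrist','w7.png');C=cloud(d,K,T);s=arm.read_state();p=s['position']
hsv=cv2.cvtColor(im,cv2.COLOR_RGB2HSV)
m=(np.linalg.norm(C-p,axis=-1)<120)&(d>0)&(C[...,2]>p[2])&(abs(C[...,1]-p[1])<26)&(C[...,0]>p[0]+15)
print(tube(C,m,p[2]+20))
# top surface height vs distance ahead
e=np.array([np.cos(.096),np.sin(.096)]);a=(C[...,:2]-p[:2])@e;b=(C[...,:2]-p[:2])@np.array([-e[1],e[0]])
for k in range(15,90,8):
    q=m&(abs(a-k)<4)&(abs(b)<12)
    if q.any(): print(k,np.percentile(C[...,2][q],90).round(1),end='; ')
E
```

```text
t 15.1 p [566.5 136.6 126. ] jaw 95.87 zax [ 0.066  0.002 -0.998] F [-0.2 -0.8 -1.4] w 34.9 j [ 0.53  0.38 -0.31  0.04 -0.83  1.11]
side 462 c [577.6 148.7 164.2] dir [ 0.984  0.069 -0.165] pitch -9.5 yaw 4.0 ext -53.0 49.0 sd [ 6.5  9.1 32.9]
(array([611.4, 140.1]), np.float64(7.11), array([-33. ,  31.5, -18.3,  17.7]), np.float64(223.6), 17390)
15 171.4; 23 170.5; 31 169.5; 39 168.4; 47 166.0; 55 161.7; 63 161.5; 71 163.8; 79 163.4;
```

View pics/s7.png

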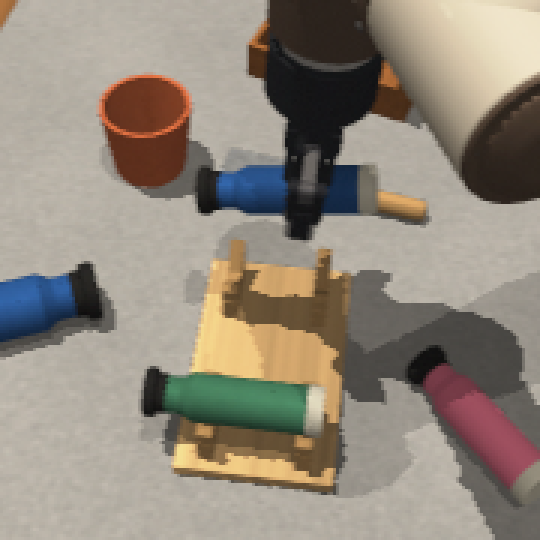

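Call:
play_rows([
  [11,-3,0],
  [11,-3,0],
  [-2,0,-30],
  [-2,0,-25],
  [0,0,0],
], turn=[0,0,0,0,0])

```text
clock: 15.7
position: [589.1, 125.3, 71.9]
ee_rot: [0.74, -0.672, 0.026, -0.025]
contact_force: [-0.6, -0.4, -0.9]
gripper_width: 34.5
```

```bash
python3 - <<'E'
from h import *
axis3('side')
E
```

```text
t 15.7 p [589.1 125.3  71.9] jaw 95.5 zax [ 0.072  0.003 -0.997] F [-0.6 -0.4 -0.9] w 34.5 j [ 0.49  0.47 -0.32  0.05 -0.71  1.14]
side 391 c [601.1 137.1 109.7] dir [ 0.986  0.059 -0.157] pitch -9.1 yaw 3.4 ext -54.0 47.0 sd [ 5.1  8.9 32.5]
```

Call:
play_rows([
  [-1,4,0],
  [0,2,0],
  [-1,0,-12],
  [-1,0,-8],
  [0,0,0],
], turn=[0,0,0,0,0])

```text
clock: 16.25
position: [591.0, 132.9, 57.4]
ee_rot: [0.74, -0.672, 0.028, -0.031]
contact_force: [0.3, -0.3, -1.0]
gripper_width: 34.5
```

```bash
python3 - <<'E'
from h import *
axis3('side')
E
```

```text
t 16.25 p [591.  132.9  57.4] jaw 95.52 zax [ 0.084  0.008 -0.996] F [ 0.3 -0.3 -1. ] w 34.5 j [ 0.51  0.49 -0.34  0.05 -0.67  1.12]
side 402 c [601.5 144.3  95.7] dir [ 0.988  0.058 -0.141] pitch -8.1 yaw 3.3 ext -54.0 49.0 sd [ 6.1  9.3 33.2]
```

Call:
play_rows([
  [-2,-2,-4],
  [-2,0,-6],
  [-1,0,-5],
  [0,0,0],
], turn=[0,0,0,0])

```text
clock: 16.7
position: [585.7, 130.9, 41.7]
ee_rot: [0.74, -0.672, 0.029, -0.031]
contact_force: [-0.5, 0.2, -0.3]
gripper_width: 34.6
```

```bash
python3 - <<'E'
from h import *
axis3('side')
E
```

```text
t 16.7 p [585.7 130.9  41.7] jaw 95.54 zax [ 0.085  0.008 -0.996] F [-0.5  0.2 -0.3] w 34.6 j [ 0.51  0.51 -0.37  0.06 -0.62  1.12]
side 393 c [596.7 142.   80.1] dir [ 0.988  0.066 -0.139] pitch -8.0 yaw 3.8 ext -54.0 47.0 sd [ 5.1  9.2 33.1]
```

Call:
play_rows([
  [3,0,-4],
  [0,0,-4],
  [-1,0,-4],
  [0,0,0],
], turn=[0,0,0,0])

```text
clock: 17.15
position: [589.4, 131.3, 29.8]
ee_rot: [0.74, -0.671, 0.029, -0.033]
contact_force: [0.3, -0.4, 0.8]
gripper_width: 34.8
```

```bash
python3 - <<'E'
from h import *
axis3('side')
E
```

```text
t 17.15 p [589.4 131.3  29.8] jaw 95.56 zax [ 0.087  0.009 -0.996] F [ 0.3 -0.4  0.8] w 34.8 j [ 0.5   0.53 -0.37  0.06 -0.6   1.11]
side 384 c [600.2 142.4  68.5] dir [ 0.987  0.069 -0.143] pitch -8.2 yaw 4.0 ext -54.0 47.0 sd [ 6.2  9.4 32.8]
```

Call:
play_rows([
  [-1,0,-4],
  [-1,0,-4],
  [0,0,0],
], turn=[0,0,0])

```text
clock: 17.5
position: [589.8, 131.2, 27.6]
ee_rot: [0.74, -0.671, 0.032, -0.035]
contact_force: [-0.5, -1.0, -1.1]
gripper_width: 34.5
```

```bash
python3 - <<'E'
from h import *
im,d,C=axis3('side')
cv2.imwrite('pics/s8.png',cv2.resize(im[160:300,200:340],None,fx=4,fy=4,interpolation=3)[:,:,::-1])
E
```

```text
t 17.5 p [589.8 131.2  27.6] jaw 95.64 zax [ 0.094  0.01  -0.995] F [-0.5 -1.  -1.1] w 34.5 j [ 0.5   0.53 -0.38  0.07 -0.58  1.11]
side 382 c [599.9 142.1  67.5] dir [ 0.993  0.069 -0.095] pitch -5.5 yaw 4.0 ext -54.0 48.0 sd [ 6.3  9.2 32.5]
```

View pics/s8.png

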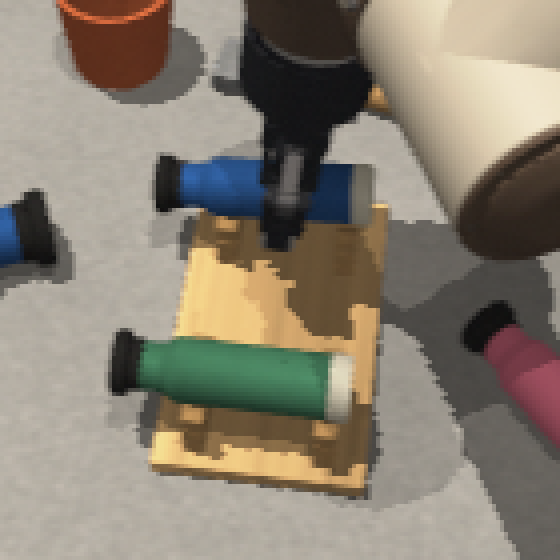

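Call:
play_rows([
  [-1,0,-5],
  [-1,0,-5],
  [0,0,0],
], turn=[0,0,0])

```text
clock: 17.85
position: [590.4, 131.4, 26.6]
ee_rot: [0.74, -0.671, 0.034, -0.039]
contact_force: [-0.0, 0.4, -1.7]
gripper_width: 34.3
```

```bash
python3 - <<'E'
from h import *
im,d,C=axis3('side')
hsv=cv2.cvtColor(im,cv2.COLOR_RGB2HSV)
m=(hsv[...,0]>60)&(hsv[...,0]<95)&(hsv[...,1]>80)&(abs(C[...,0]-588)<90)&(abs(C[...,1]-260)<35)&(C[...,2]>30)&(C[...,2]<80)
P=C[m];c=P.mean(0);w,v=np.linalg.eigh(np.cov((P-c).T));e=v[:,2]*np.sign(v[0,2]);print('green',len(P),c.round(1),e.round(3),np.degrees(np.arcsin(e[2])).round(1))
E
```

```text
t 17.85 p [590.4 131.4  26.6] jaw 95.64 zax [ 0.103  0.012 -0.995] F [-0.   0.4 -1.7] w 34.3 j [ 0.51  0.53 -0.39  0.07 -0.56  1.1 ]
side 380 c [599.3 142.3  67.2] dir [ 0.996  0.068 -0.055] pitch -3.2 yaw 3.9 ext -54.0 47.0 sd [ 5.5  9.2 32.5]
green 703 [583.2 269.5  67.1] [ 0.996  0.083 -0.019] -1.1
```

Call:
play_rows([
  [-1,0,-5],
  [-1,0,-4],
  [0,0,0],
], turn=[0,0,0])

```text
clock: 18.2
position: [591.2, 131.4, 26.0]
ee_rot: [0.74, -0.671, 0.037, -0.042]
contact_force: [-0.0, -0.4, -1.7]
gripper_width: 34.3
```

```bash
python3 - <<'E'
from h import *
im,d,C=axis3('side')
# axial ends along 5.5deg from side & blue cap: compare blue & green extents
e=np.array([np.cos(.096),np.sin(.096)])
for n,y0 in (('blue',131),('green',261)):
    a=C[...,:2]@e;b=C[...,:2]@np.array([-e[1],e[0]])
    b0=np.array([590,y0])@np.array([-e[1],e[0]])
    m=(abs(b-b0)<14)&(C[...,2]>48)&(C[...,2]<76)&(d>0)
    print(n,m.sum(),np.percentile(a[m],[.5,99.5]).round(1))
E
```

```text
t 18.2 p [591.2 131.4  26. ] jaw 95.63 zax [ 0.111  0.013 -0.994] F [-0.  -0.4 -1.7] w 34.3 j [ 0.51  0.53 -0.39  0.08 -0.55  1.09]
side 379 c [599.4 142.4  67.1] dir [ 0.997  0.066 -0.049] pitch -2.8 yaw 3.8 ext -53.0 49.0 sd [ 6.8  9.2 32.4]
blue 340 [542.5 672. ]
green 615 [544.3 673. ]
```

Call:
play_rows([
  [0,0,0],
  [0,0,0],
  [0,0,0],
], turn=[0,0,0], grip=0)

```text
clock: 18.55
position: [590.5, 132.0, 23.1]
ee_rot: [0.74, -0.67, 0.036, -0.041]
contact_force: [-0.1, -0.3, 0.0]
gripper_width: 42.7
```

Call:
play_rows([
  [0,0,0],
  [0,0,0],
  [0,0,0],
  [0,0,0],
  [0,0,0],
  [0,0,10],
  [0,0,25],
  [0,0,35],
  [0,0,40],
  [0,0,40],
  [0,0,0],
], turn=[0,0,0,0,0,0,0,0,0,0,0], grip=1)

```text
clock: 19.65
position: [588.8, 131.1, 179.6]
ee_rot: [0.741, -0.67, 0.036, -0.039]
contact_force: [1.4, 0.5, 0.5]
gripper_width: 85.3
```

Call:
play_rows([
  [-40,0,20],
  [-40,0,10],
  [-40,0,0],
  [-40,0,0],
  [0,0,0],
], turn=[0,0,0,0,0])

```text
clock: 20.15
position: [424.5, 130.1, 210.9]
ee_rot: [0.74, -0.671, 0.036, -0.041]
contact_force: [0.2, 0.7, 0.1]
gripper_width: 85.3
```

```bash
python3 - <<'E'
from h import *
pose();im,d,K,T=shot('top');C=cloud(d,K,T);x,y,z=C[...,0],C[...,1],C[...,2]
for n,x0,y0 in (('blue',595,129),('green',586,258)):
    m=(abs(x-x0)<85)&(abs(y-y0)<27)&(z<90);print(n,tube(C,m,62))
    e=np.array([np.cos(.096),np.sin(.096)]);o=np.array([x0+3,y0+1.5]);a=(C[...,:2]-o)@e;b=(C[...,:2]-o)@np.array([-e[1],e[0]])
    print([np.percentile(z[(abs(a-k)<6)&(abs(b)<10)],80).round(1) for k in (-45,-30,-15,0,15,30)])
ball()
a,_,_,_=shot('side')
cv2.imwrite('pics/f.png',np.hstack([cv2.resize(i,(400,400),interpolation=3) for i in (a[80:330,140:390],im[90:320,160:420])])[:,:,::-1])
E
```

```text
t 20.15 p [424.5 130.1 210.9] jaw 95.59 zax [ 0.107  0.012 -0.994] F [0.2 0.7 0.1] w 85.3 j [ 0.71  0.03 -0.54  0.08 -0.91  0.92]
blue (array([599.2, 130.8]), np.float64(5.18), array([-61.8,  68.7, -17.1,  17.1]), np.float64(77.5), 706)
[np.float64(74.1), np.float64(74.5), np.float64(74.1), np.float64(74.2), np.float64(74.4), np.float64(73.5)]
green (array([588.8, 259.8]), np.float64(5.54), array([-62.3,  68.6, -16.1,  18. ]), np.float64(76.8), 710)
[np.float64(74.3), np.float64(73.4), np.float64(73.7), np.float64(74.3), np.float64(74.1), np.float64(72.9)]
ball 0.59 [369. 205.   4.   6.] [ 596.6 -229.4    7.2]
```

View pics/f.png

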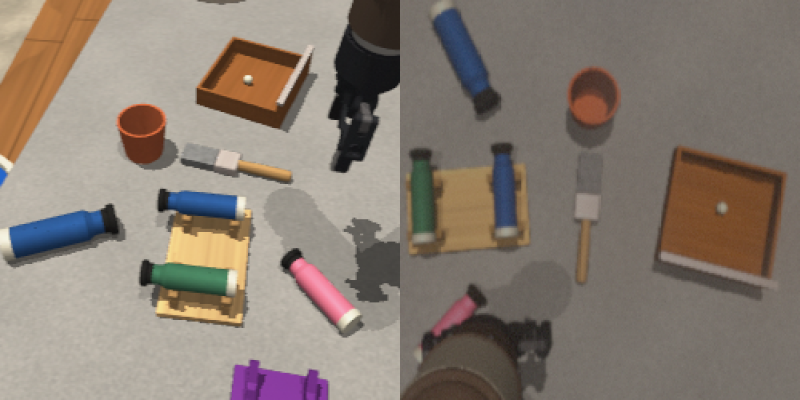

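The tube lies level in its groove, the ball is in the tray, and everything else looks unmoved. I hand the job in.

```bash
python3 -c "
from h import *
print(arm.job_done())"
```

```text
the job is handed in; nothing more can be done
None
```

The ball is in the wooden tray and the blue tube lies back in its own groove. I handed the job in at about 20.3 s of the 45 s allowed.

**How it went:**
- The moves could not tilt the tool, so I tipped the tube by pressing its base end on the steel bar, which turned it mouth-down in the grip to about 31°. That is less than the suggested 45°.
- One knock of the rim on the bar, at about 27 N, freed the ball into the tray.
- I then levelled the tube by pressing its neck on the bar, with a first try further back sliding forward without turning it. I set it back in the groove with the support finishing the levelling.

**Last checks:**
- **Blue tube:** its middle is within 1 mm and its yaw within about 0.6° of where they were at the start. The height of its top is even along its length and matches the green tube's.
- **Ball:** it is inside the tray, at about (597, -229) mm. It was read about 10 mm from there after the knock, so it may have rolled a little.
- **Other things:** the green tube measured within 1 mm of where it was. The pot and brush look unmoved in the last picture, but I did not measure them.
- **Robot:** the gripper is open and touching nothing.

**Disagreement:** the wrist camera read about 3–4 mm off from the top camera in places, so I took the final numbers from the top camera.

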